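Close the wax mould on the injector's press foot and hold it down

TASK

Set the wax injector's slider level with the pointer clipped beside its track and let go of it. Then take the upper mould half by its grip bar and lay it over the lower half on the press foot, dark notch mark above dark notch mark and edges in line, sliding it about until its hidden socket drops fully onto the locating pin; then press it down as far as the sprung lower half goes, and finish while still holding it pressed down. Leave the other tools and parts on the bench where they are.

Things in the scene. Friction and masses are not known exactly. Their poses are not given: they have to be found in the camera images.
- shot_slider (a joint): position of the white slider grip on the dark grey control box, m: 0 at the end of its track nearer the robot, 0.110 at the far end; grows along the y axis of slider_top. It moves with about 2 N and stays where it is left.
- slider_top (a point): Middle of the top of the white slider grip, a block 18 long along the track, 24 across it, 36 high, on a dark grey control box (90 x 190 x 40). The box's top is 37 below this point. y axis along the track, towards growing joint value; x across it.
- pointer: Small aluminium pointer fixed on the box's top beside the track (12 wide, 8 high, reaching from 17 to 43 to one side, -x, of the track's middle). Its origin is on the track's middle line, level with the pointer, on the box's top; y axis along the track: the slider is set when slider_top and this origin agree along y.
- cover_grip (a point): Upper mould half (loose, 0.25 to 0.46 kg): aluminium plate 100 (x) x 80 (y) x 16, flat on the bench, upright grip bar on the middle of its top: 44 long in x, 14 thick in y, 30 high. This point is the bar's centre: 15 above the plate's top, 31 above its underside, 15 below the bar's top. z up. A dark notch mark is at the middle of the plate's -x edge.
- socket (a point): middle of the mouth of the blind round socket in the underside of the upper mould half: 25 from the middle of the plate towards its notch-marked -x edge, i.e. at (-25, 0, -31) from cover_grip in the plate's axes. 12 across, 11 deep, with a 1.5 bevel; not visible from above. Same axes as cover_grip.
- pin_foot (a point): Foot of the locating pin, on its axis, on the top face of the lower mould half (aluminium plate 100 x 80 x 14, notch-marked -x edge; top 44 above the bench when not pressed). Pin 10 across, 9 high, its top 3 tapering to 7; the plate's middle is at (+25, 0) from it. x, y along the plate's sides, z up. When seated, socket and pin_foot coincide and their x axes point the same way.
- platen (a joint): How far the sprung lower mould half is pressed down, m: 0 up, 0.008 down on its stop. It begins to move at about 6 N and needs about 12 N at the stop (less the upper half's weight); rises when let go. It rides on a fixed grey press foot, 150 x 120, 20 high.
- graver_near: bystander, to be left where it is: graver with a turned wooden handle and a thin steel blade, about 115 long, 32 high (mm); origin under its middle, on the bench
- graver_far: bystander, to be left where it is: graver like the other, about 125 long, 30 high (mm); origin under its middle, on the bench
- flat_file: bystander, to be left where it is: flat steel file with a wooden handle, 240 long, 20 wide, 14 high (mm); origin under its middle, on the bench
- wax_block: bystander, to be left where it is: blue carving block of hard wax, 60 x 40 x 25 (mm); origin under its middle, on the bench
- round_mould: bystander, to be left where it is: another mould's part: an aluminium disc, 64 across, 16 thick, with a small round knob to 30 high; not used here (mm); origin under its middle, on the bench
- bur_stand: bystander, to be left where it is: round wooden stand with burs, 60 across, about 60 high (mm); origin under its middle, on the bench
- ring_dish: bystander, to be left where it is: small white dish, 70 across, 26 high (mm); origin under its middle, on the bench
There are look-alikes about, which are no part of the job. Leave any brown, purple or turquoise look-alike of the part that bears cover_grip alone.

How it is judged:
On the way, in this order (a step that is already met when the one before it is completed fails the run):
1. the slider is level with the pointer, let go (y of slider_top in the frame of pointer between -0.005 and 0.005 m and not (contact force between the fingers and shot_slider above 0.2 N)), for 0.2 s.
2. the upper mould half has dropped onto the pin and lies on the lower half (horizontal distance between socket and pin_foot below 0.003 m and z of socket in the frame of pin_foot between -0.004 and 0.002 m and angle between the x axis of socket and the x axis of pin_foot, either way round below 0.14 rad and x of cover_grip in the frame of pin_foot above 0.015 m), for 0.2 s.
At the end, for the whole second after the job is handed in: Slider within 5 mm of the pointer; socket within 3 mm of the pin axis, underside under 2 mm above the lower half, sides within 8 degrees, notch marks together; robot touching the upper half and keeping the lower half pressed at least 6 of its 8 mm through the last second (all of step 2 and y of slider_top in the frame of pointer between -0.005 and 0.005 m and value of joint platen above 0.006 m and contact force between any of the fingers, the arm and cover above 1 N); the arm keeps its last pose, push and grip.
It fails at once if another tool or part on the bench is moved by more than 30 mm (distance of any of graver_near, graver_far, flat_file, wax_block, round_mould, bur_stand, ring_dish from where it was at the start of the episode above 0.03 m).
It also fails if it takes over 54 s, if anything falls off the work surface, if the arm or the gripper's body presses on something with over 40 N, if the wrist force passes 120 N, or if a joint passes its speed limit or range.

ROBOT

A 7-joint arm with a two-finger parallel gripper is mounted at the origin on the work surface. World frame = base frame: x ahead of the robot, y to its left, z up, the work surface at z = 0. Lengths are in m, angles in rad, forces in N, time in s.
With the tool pointing down it reaches from about 0.4 to 0.85 m from the base axis. Payload 4.4 kg.
Tool frame: the origin (TCP) lies midway between the tips of the shut fingers; the grasp point (between the pads) lies 19 mm behind it; z points along the fingers, y is the direction in which the jaws open and shut (so a half turn about z gives the same grasp; the last joint's range is limited). The gripper opens to 94 mm and grips with 3 to 60 N. Pads are 16 mm wide; open, the fingers measure 119 mm over their backs; the gripper's body (75 mm by 177 mm) begins 78 mm behind the grasp point.
Start: joints at [-1.241, 0.628, 0.038, 1.517, -0.027, 0.996, -0.02], TCP at [0.251, 0.6, 0.205] pointing down, gripper open.
Joint ranges: [-3.06, 3.06], [-0.37, 2.12], [-1.25, 1.32], [0.18, 2.47], [-1.1, 4.24], [0.23, 1.98], [-2.94, 2.94]. Speed limits (rad/s): [2.57, 2.57, 3.14, 3.14, 3.14, 3.14, 3.14].

INTERFACE

Orientations are given as a 3x3 rotation matrix whose columns are the frame's x, y, z axes.
In Python, from bench import * gives the robot as it stands.
- The arm moves only by the shell command python3 -m pendant 'ROWS' [FORCE]. ROWS is text: rows parted by semicolons, each of 5 numbers parted by spaces: the shift along the tool's x, y, z in mm, then the turn about the tool's z in degrees, then the opening in per cent of the stroke, from 0 (shut) to 100 (fully open). In form: x y z turn claw; .... A call has exactly 5 rows; each row is the pose to reach, as a shift and turn from the pose commanded when the call began, along the tool's axes at that moment; what a row does not reach only later rows make up. A row lasts 1/8 s, in which the tool goes at most 62.5 mm and 10.7 degrees, less where a joint would pass 70% of its speed; a pose out of reach is approached as far as the arm can. A call with a gripper value outside its range is refused whole. The fingers move at their own pace and stop on an object; FORCE is the grip in N (left out, the last holds). Time passes only in rows, so rows that repeat a pose let the fingers close, or fill a call up. It gives the time, the measured TCP pose, the force and the opening at its end, in the units of the state.
- state(): the state, without advancing time (a new reading comes with each control period).
- get_image(name): name is "scene" or "top" or "wrist"; returns (picture, depth): 480x640x3 uint8, red, green, blue; 480x640 float32, m along the optical axis (not along the pixel's ray), 0 where there is no reading.
- get_calibration(name): a dict with "fx", "fy", "cx", "cy" (pixels), "T" (4x4, takes a point from camera to world coordinates); the wrist camera has in their place "tool_from_camera" (4x4, takes a point from camera to tool coordinates, whose origin is the TCP and whose axes are the flange's). Camera axes: x right, y up, looking along -z (the intrinsics and any distortion apply to the point x, -y, -z); pixel columns grow to the right and rows downward; lengths in m; the calibration is good to about 2 mm. A picture is of the moment at which its call begins: read the wrist's pose just before it. get_calibration takes no time and is no camera call.
- hand_in(): hands the job in, once; it reports no verdict.
The state is a dict: "time": time; "qpos": joint angles; "qd": joint speeds; "joint_efforts": joint torques, N m; "eef_pos": TCP position; "tcp_rot": TCP orientation; "wrist_force": force on the tool from outside, world axes, zero at the start; "torque": the same for the moment, N m; "gripper_width": opening from 0.0 (shut) to 1.0 (fully open).
Only numpy, scipy, OpenCV 4.12 (cv2) and the standard library are available. Lean on these libraries where they do the work, as an engineer would, in place of code of your own. Each camera call takes 0.05 s, during which the arm holds its last target.

## Working session

There is one attempt and no reset: what is moved stays moved. The work goes in short steps, Python scripts to look and compute and a shell command to move; the robot and the scene stay as the last step left them, time stands still between calls to the robot, and variables do not carry over. Pictures are saved under pics/ and viewed, and the job is handed in when it is done.

```bash
mkdir -p pics && ls && python3 - <<'E'
from bench import *
import cv2,numpy as np
s=state();print(s)
for n in("scene","top","wrist"):
    im,d=get_image(n);cv2.imwrite(f"pics/{n}0.png",im[:,:,::-1]);np.save(f"pics/{n}0_d.npy",d);np.save(f"pics/{n}0.npy",im)
    print(n,get_calibration(n),d.min(),d.max())
E
```

```text
pics
{'time': 0.0, 'qpos': array([-1.24079011,  0.62932528,  0.03846512,  1.51836339, -0.02701295,
        0.99632269, -0.01996152]), 'qd': array([ 0.00106921,  0.00135966, -0.00025617, -0.00109462,  0.00019381,
       -0.00137737, -0.00029606]), 'joint_efforts': array([ 5.94688827e-04, -5.49753928e+01,  1.14406608e+00, -1.86629820e+01,
       -5.21463866e-02,  2.36004882e-02,  1.89343236e-04]), 'eef_pos': array([0.25033043, 0.5991275 , 0.20456956]), 'tcp_rot': array([[-9.22690968e-01,  3.85539720e-01, -7.07775320e-04],
       [ 3.85540369e-01,  9.22689284e-01, -1.76334435e-03],
       [-2.67825845e-05, -1.89989786e-03, -9.99998195e-01]]), 'wrist_force': array([-1.22092954,  0.38006857, -0.24551118]), 'torque': array([-0.01024629, -0.00822312,  0.01593914]), 'gripper_width': 0.9987484188541004}
scene {'fx': 613.6566119273932, 'fy': 613.6566119273932, 'cx': 330.06977968428646, 'cy': 240.2328016812604, 'T': array([[-0.0254287 , -0.7892571 ,  0.61353616,  1.48430429],
       [ 0.99967014, -0.02228937,  0.01275926,  0.03384987],
       [ 0.00360499,  0.61365823,  0.78956354,  1.2885934 ]
[... 235 characters left out ...]
965,  0.4745565 ],
       [-0.99967867,  0.02147707, -0.0134646 , -0.00772914],
       [-0.01120685,  0.10198311,  0.994723  ,  1.00738069],
       [ 0.        ,  0.        ,  0.        ,  1.        ]])} 0.0 1.9002287
wrist {'fx': 375.6933758107489, 'fy': 375.6933758107489, 'cx': 316.835604704724, 'cy': 244.96854318477895, 'tool_from_camera': array([[-6.15949061e-04,  9.68786624e-01,  2.47895338e-01,
         7.24763170e-02],
       [ 9.99998918e-01,  9.27948813e-04, -1.14175606e-03,
         4.61156057e-04],
       [-1.33615218e-03,  2.47894366e-01, -9.68786147e-01,
        -1.79073615e-01],
       [ 0.00000000e+00,  0.00000000e+00,  0.00000000e+00,
         1.00000000e+00]])} 0.0 1.2424672
```

View pics/scene0.png

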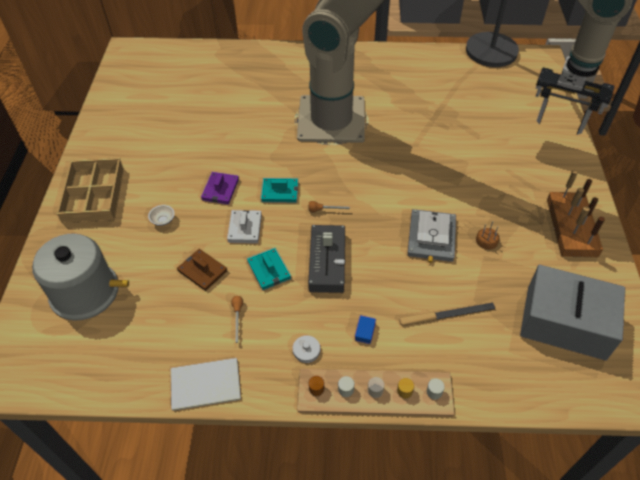

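View pics/top0.png

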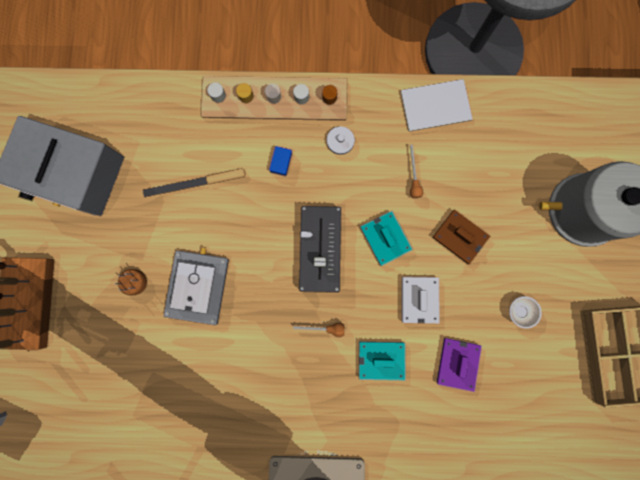

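View pics/wrist0.png

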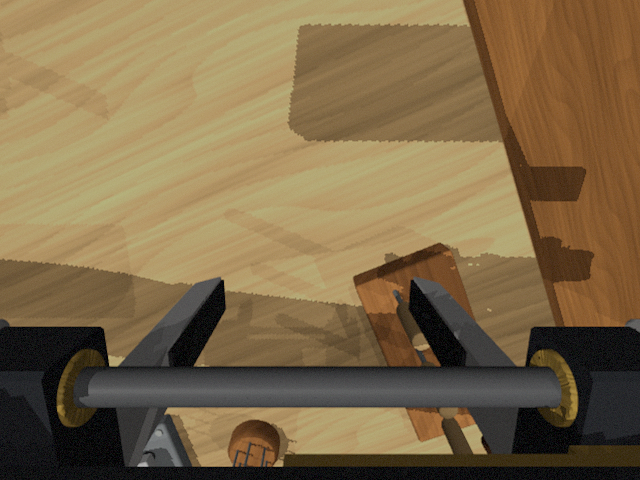

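Candidates for the upper half in the top view: the plain aluminium plate (420,300), turquoise plates (387,237) and (382,360), purple (460,364), brown (461,236), and the round disc with a knob (341,140). By the description it is the aluminium one at (420,300). I'll check it in crops.

```bash
python3 - <<'E'
import cv2,numpy as np
im=cv2.imread("pics/top0.png")
a=cv2.resize(im[270:330,390:450],None,fx=6,fy=6,interpolation=cv2.INTER_CUBIC)
b=cv2.resize(im[235:335,155:240],None,fx=3.6,fy=3.6,interpolation=cv2.INTER_CUBIC)
c=cv2.resize(im[195:300,290:350],None,fx=3.4,fy=3.4,interpolation=cv2.INTER_CUBIC)
o=np.zeros((380,360+310+210,3),np.uint8)
o=np.zeros((380,800,3),np.uint8)
for x,p in((0,a[:, :280]*1),):pass
a=cv2.resize(a,(300,300))
xs=0
for p in(a,cv2.resize(b,(int(b.shape[1]*.8),int(b.shape[0]*.8))),c):
    o[:p.shape[0],xs:xs+p.shape[1]]=p;xs+=p.shape[1]+5
cv2.imwrite("pics/crops0.png",o)
E
```

```text
(no output)
```

View pics/crops0.png

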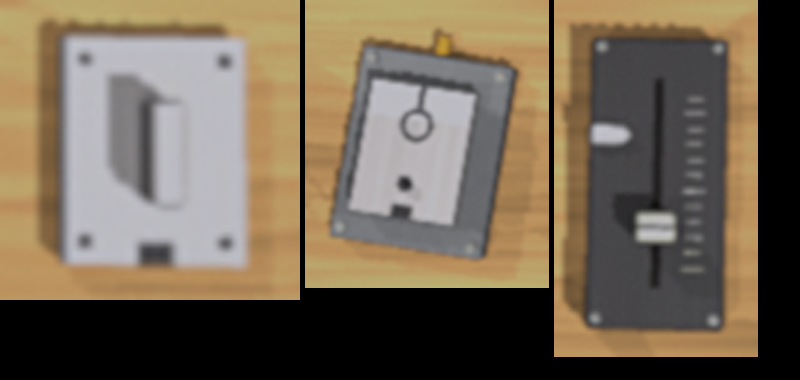

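The crop shows a plain aluminium plate with an upright bar and a dark notch on the robot-side edge, so the choice holds. The lower half has its dark pin and notch near (190,300), and the slider is at (319,262) with its pointer at (305,235). Next I'll measure these.

```bash
cat > h.py <<'E'
import numpy as np,cv2
from bench import *
def world_T(name,st=None):
    c=get_calibration(name)
    if name!="wrist": return c,np.array(c["T"])
    st=st or state()
    W=np.eye(4);W[:3,:3]=st["tcp_rot"];W[:3,3]=st["eef_pos"]
    return c,W@np.array(c["tool_from_camera"])
def cast(name,uv,z,st=None,cT=None):
    c,T=cT or world_T(name,st)
    uv=np.atleast_2d(np.asarray(uv,float))
    d=np.c_[(uv[:,0]-c["cx"])/c["fx"],-(uv[:,1]-c["cy"])/c["fy"],-np.ones(len(uv))]@T[:3,:3].T
    o=T[:3,3];t=(z-o[2])/d[:,2]
    return o+d*t[:,None]
def proj(name,p,st=None,cT=None):
    c,T=cT or world_T(name,st)
    q=(np.atleast_2d(p)-T[:3,3])@T[:3,:3]
    return np.c_[c["cx"]+c["fx"]*q[:,0]/-q[:,2],c["cy"]-c["fy"]*q[:,1]/-q[:,2]]
def blobs(mask,roi,mn=8):
    x0,y0,x1,y1=roi;m=np.zeros_like(mask,np.uint8);m[y0:y1,x0:x1]=mask[y0:y1,x0:x1]
    cs,_=cv2.findContours(m,cv2.RETR_EXTERNAL,cv2.CHAIN_APPROX_NONE)
    r=[]
    for k in cs:
        M=cv2.moments(k)
        if M["m00"]>=mn:r.append((M["m00"],M["m10"]/M["m00"],M["m01"]/M["m00"],cv2.minAreaRect(k)))
    return sorted(r,key=lambda t:-t[0])
E
python3 - <<'E'
from h import *
im=np.load("pics/top0.npy").astype(int);g=im.mean(2);sat=im.max(2)-im.min(2)
print("white in box");
for b in blobs((g>120)&(sat<60),(302,205,340,292),4)[:6]:print(b[:3],b[3])
print("box")
for b in blobs((g<85)&(sat<40),(285,190,355,305),200)[:2]:
    print(b[:3]);print(cast("top",cv2.boxPoints(b[3]),.04).round(4))
print("plate")
for b in blobs((g>125)&(sat<35),(390,268,450,332),100)[:2]:
    print(b[:3]);p=cast("top",cv2.boxPoints(b[3]),.016);print(p.round(4),p.mean(0))
print("lower")
for b in blobs((g>140)&(sat<35),(155,240,235,330),100)[:3]:
    print(b[:3]);p=cast("top",cv2.boxPoints(b[3]),.044);print(p.round(4),p.mean(0))
for n,uv,z in[("slider",(319.5,259),.077),("slider",(319.5,262),.077),("pointer",(306,235),.046),("bar",(420,299),.046),("pin",(190,299),.053)]:
    print(n,cast("top",uv,z).round(4))
E
```

```text
white in box
(70.0, 319.57142857142856, 261.52142857142854) ((319.5, 261.5), (7.0, 11.0), 90.0)
(41.5, 306.28514056224896, 233.90763052208834) ((306.65386962890625, 234.2307891845703), (10.394155502319336, 5.687368392944336), 11.309932708740234)
box
(3216.0, 320.1261919568822, 249.01119402985074)
[[ 0.46    0.0472  0.04  ]
 [ 0.6481  0.0483  0.04  ]
 [ 0.6481 -0.041   0.04  ]
 [ 0.4601 -0.0404  0.04  ]]
plate
(1546.5, 420.484427201207, 299.19139993533787)
[[ 0.4956 -0.1829  0.016 ]
 [ 0.4974 -0.2605  0.016 ]
 [ 0.3965 -0.2601  0.016 ]
 [ 0.3947 -0.1833  0.016 ]] [ 0.44606294 -0.22169318  0.016     ]
lower
(1429.0, 191.89748075577327, 288.05260088640074)
[[0.4187 0.3244 0.044 ]
 [0.5184 0.3118 0.044 ]
 [0.5058 0.232  0.044 ]
 [0.4065 0.2455 0.044 ]] [0.46236235 0.27843022 0.044     ]
slider [[0.528  0.0029 0.077 ]]
slider [[0.5217 0.0028 0.077 ]]
pointer [[0.5816 0.0339 0.046 ]]
bar [[ 0.4488 -0.2142  0.046 ]]
pin [[0.4376 0.2785 0.053 ]]
```

```bash
cat >> h.py <<'E'
def plan(p,yaw_y=None):
    """shift in tool axes (mm) + turn (deg) to put TCP at p with tool-y at world yaw (deg, mod 180)"""
    s=state();R=s["tcp_rot"];d=R.T@(np.asarray(p)-s["eef_pos"])*1000
    t=0
    if yaw_y is not None:
        c=np.degrees(np.arctan2(R[1,1],R[0,1]));t=-((yaw_y-c+90)%180-90)   # tool z down
    print("shift",d.round(1),"len",np.linalg.norm(d).round(1),"turn",round(t,1),"q7",s["qpos"][6].round(3),"t",round(s["time"],2))
E
python3 -c "
from h import *
plan([.462,.27,.22],67)
plan([.462,.27,.22],83)"
```

```text
shift [-322.2 -222.3  -14.9] len 391.7 turn 0.3 q7 -0.02 t 0.15
shift [-322.2 -222.3  -14.9] len 391.7 turn -15.7 q7 -0.02 t 0.15
```

```bash
python3 -m pendant '-48 -34 -3 0 100; -97 -67 -6 0 100; -145 -100 -9 0 100; -194 -134 -12 0 100; -242 -167 -15 0 100'; python3 -m pendant '-40 -28 0 -5 100; -80 -55 0 -10 100; -80 -55 0 -15.5 100; -80 -55 0 -15.5 100; -80 -55 0 -15.5 100'
python3 - <<'E'
from h import *
s=state();print(s["eef_pos"],s["wrist_force"])
im,d=get_image("wrist");cv2.imwrite("pics/w1.png",im[:,:,::-1]);np.savez("pics/w1.npz",im=im,d=d,R=s["tcp_rot"],p=s["eef_pos"])
E
```

```text
time: 0.78
eef_pos: [0.4103, 0.3505, 0.2205]
tcp_rot: [[-0.923, 0.386, 0.0], [0.386, 0.923, -0.0], [-0.0, -0.0, -1.0]]
wrist_force: [0.2, -0.3, 0.6]
gripper_width: 1.001
time: 1.4
eef_pos: [0.4616, 0.2715, 0.2203]
tcp_rot: [[-0.992, 0.125, -0.0], [0.125, 0.992, 0.0], [0.001, 0.0, -1.0]]
wrist_force: [-0.5, 0.8, -0.1]
gripper_width: 1.001
[0.46157133 0.27145738 0.22033918] [-0.48772554  0.78111218 -0.10422645]
```

View pics/w1.png

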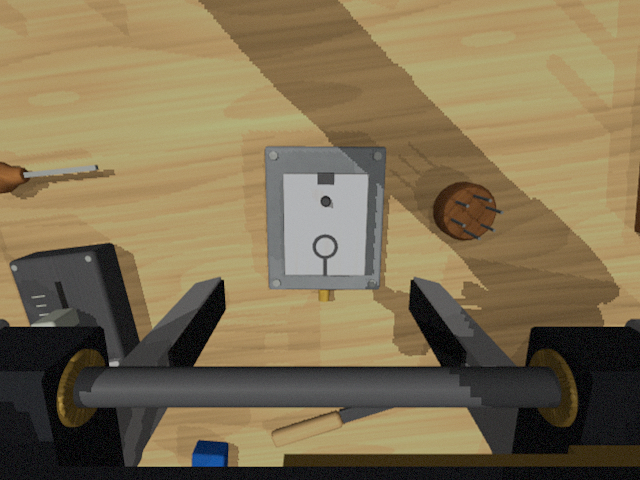

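The lower half spans (283..367, 173..275), with its notch at (326,178) and the pin at (326,201). The bur stand is to the right at (465,211).

```bash
cat >> h.py <<'E'
def load(f):
    z=np.load(f);s=dict(eef_pos=z["p"],tcp_rot=z["R"]);return z["im"].astype(int),s
def snap(n):
    s=state();im,d=get_image("wrist");cv2.imwrite(f"pics/{n}.png",im[:,:,::-1]);np.savez(f"pics/{n}.npz",im=im,d=d,R=s["tcp_rot"],p=s["eef_pos"]);return im.astype(int),s
E
python3 - <<'E'
from h import *
im,s=load("pics/w1.npz");g=im.mean(2);sat=im.max(2)-im.min(2)
print(g[220,310],g[190,275],g[240,375])
for b in blobs((g>135)&(sat<35),(265,150,385,290),500)[:2]:
    p=cast("wrist",cv2.boxPoints(b[3]),.044,s);print(b[0],b[3]);print(p.round(4),p.mean(0)); 
    print(np.linalg.norm(np.diff(p,axis=0),axis=1),[np.degrees(np.arctan2(*(v[1::-1]))) for v in np.diff(p,axis=0)])
for b in blobs((g<90)&(sat<40),(300,170,350,215),10):
    print(b[:3],"z.053",cast("wrist",b[1:3],.053,s),"z.044",cast("wrist",b[1:3],.044,s))
E
```

```text
178.66666666666666 120.0 122.0
7359.5 ((325.0, 224.5), (101.0, 84.0), 90.0)
[[0.4086 0.2475 0.044 ]
 [0.4184 0.3251 0.044 ]
 [0.5172 0.3159 0.044 ]
 [0.5066 0.2328 0.044 ]] [0.46269368 0.28034934 0.044     ]
[0.07825615 0.09921708 0.08374864] [np.float64(82.76361035916719), np.float64(-5.335923433915365), np.float64(-97.26013106345803)]
(163.0, 325.5040899795501, 177.56646216768917) z.053 [[0.41611633 0.28625526 0.053     ]] z.044 [[0.41679529 0.28638918 0.044     ]]
(68.0, 325.41911764705884, 200.96323529411765) z.053 [[0.43729178 0.28361235 0.053     ]] z.044 [[0.43852083 0.28367762 0.044     ]]
```

```bash
python3 -c "
from h import *
plan([.535,.005,.22],90)"
```

```text
shift [-106.1 -255.3    0.3] len 276.5 turn -7.2 q7 0.853 t 1.45
```

```bash
python3 -m pendant '-21 -51 0 -2 100; -42 -102 0 -4 100; -63 -153 0 -6 100; -84 -204 0 -7.2 100; -106 -255 0 -7.2 100'; python3 -m pendant '0 0 0 0 60; 0 0 0 0 60; 0 0 0 0 60;0 0 0 0 60;0 0 0 0 60'
python3 - <<'E'
from h import *
snap("w2")
E
```

```text
time: 2.08
eef_pos: [0.5357, 0.0039, 0.2206]
tcp_rot: [[-1.0, -0.002, 0.0], [-0.002, 1.0, 0.0], [-0.0, 0.0, -1.0]]
wrist_force: [0.9, -1.1, -0.3]
gripper_width: 1.002
time: 2.7
eef_pos: [0.5353, 0.0054, 0.2205]
tcp_rot: [[-1.0, -0.002, 0.0], [-0.002, 1.0, 0.0], [-0.0, 0.0, -1.0]]
wrist_force: [0.3, -0.3, 0.2]
gripper_width: 0.602
```

View pics/w2.png

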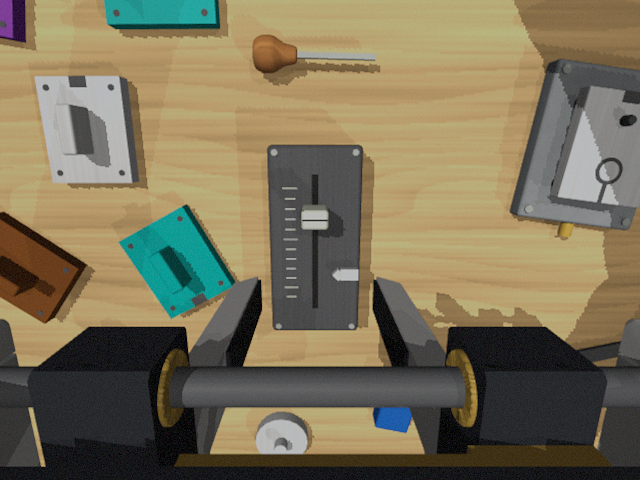

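```bash
python3 - <<'E'
from h import *
im=cv2.imread("pics/w2.png")
cv2.imwrite("pics/w2c.png",cv2.resize(im[195:295,275:375],None,fx=6,fy=6,interpolation=cv2.INTER_NEAREST))
E
```

```text
(no output)
```

View pics/w2c.png

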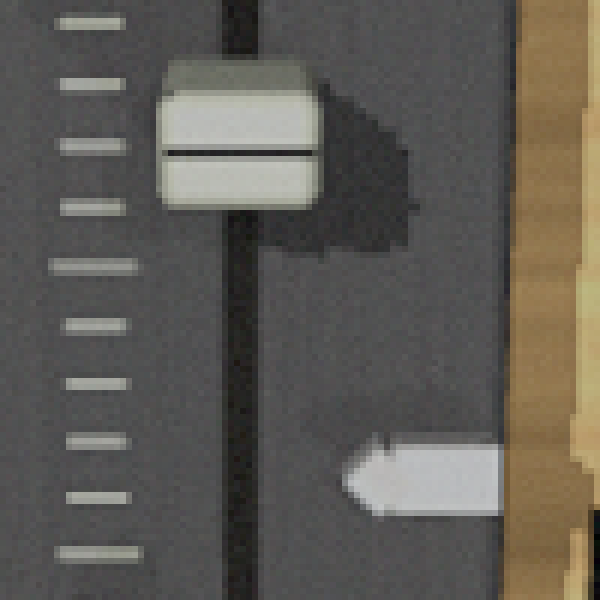

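```bash
python3 - <<'E'
from h import *
im,s=load("pics/w2.npz");g=im.mean(2);sat=im.max(2)-im.min(2)
S=cast("wrist",[315,220.6],.077,s)[0];P=cast("wrist",[[345,275.2],[333,275.2],[345,275.2]],.048,s)
print("slider",S,"pointer",P)
tr=cast("wrist",[[315,178],[315.5,305]],.04,s);print("track",tr)
for b in blobs((g>125)&(sat<30),(25,60,145,195),500)[:1]:
    p=cast("wrist",cv2.boxPoints(b[3]),.016,s);print(b[3],p.round(4),p.mean(0))
for b in blobs((g<85)&(sat<30),(60,70,95,92),10):print("notch",b[:3],cast("wrist",b[1:3],.016,s))
plan([S[0],S[1],.20],90)
E
```

```text
slider [0.52385887 0.00487641 0.077     ] pointer [[0.58399813 0.03437379 0.048     ]
 [0.58400598 0.0225341  0.048     ]
 [0.58399813 0.03437379 0.048     ]]
track [[0.48995659 0.004756   0.04      ]
 [0.61913406 0.00526318 0.04      ]]
((83.12124633789062, 128.98507690429688), (116.93306732177734, 84.04277801513672), 82.9834976196289) [[ 0.397  -0.2604  0.016 ]
 [ 0.388  -0.1805  0.016 ]
 [ 0.4958 -0.1802  0.016 ]
 [ 0.5062 -0.2661  0.016 ]] [ 0.44677154 -0.22178487  0.016     ]
notch (141.5, 77.16843345111896, 81.14487632508833) [[ 0.40141432 -0.22059765  0.016     ]]
shift [11.5 -0.3 20.5] len 23.5 turn 0.1 q7 1.502 t 2.75
```

```bash
python3 -m pendant '11.5 0 30 0 60; 11.5 0 80 0 60; 11.5 0 130 0 60; 11.5 0 155 0 60; 11.5 0 167 0 60' 12; python3 -m pendant '0 0 0 0 20; 0 0 0 0 20; 0 0 0 0 20; 0 0 0 0 20; 0 0 0 0 20'
```

```text
time: 3.38
eef_pos: [0.5232, 0.0047, 0.0521]
tcp_rot: [[-1.0, -0.001, -0.002], [-0.001, 1.0, -0.0], [0.002, -0.0, -1.0]]
wrist_force: [0.3, 0.4, 0.4]
gripper_width: 0.599
time: 4.0
eef_pos: [0.5247, 0.0033, 0.0544]
tcp_rot: [[-1.0, 0.0, 0.002], [0.0, 1.0, -0.001], [-0.002, -0.001, -1.0]]
wrist_force: [-0.0, -3.0, 6.6]
gripper_width: 0.255
```

```bash
python3 -m pendant '-8 0 0 0 20; -22 0 0 0 20; -38 0 0 0 20; -52 0 0 0 20; -60 0 0 0 20'; python3 -m pendant '0 0 0 0 20; 0 0 0 0 20; 0 0 0 0 60; 0 0 0 0 60; 0 0 0 0 60'
python3 - <<'E'
from h import *
snap("w3")
im=cv2.imread("pics/w3.png")
cv2.imwrite("pics/w3c.png",cv2.resize(im[200:380,225:415],None,fx=3,fy=3,interpolation=cv2.INTER_NEAREST))
E
```

```text
time: 4.62
eef_pos: [0.5843, 0.0034, 0.0544]
tcp_rot: [[-1.0, 0.0, 0.0], [0.0, 1.0, -0.001], [-0.0, -0.001, -1.0]]
wrist_force: [-1.8, -3.5, 7.7]
gripper_width: 0.259
time: 5.25
eef_pos: [0.5834, 0.0052, 0.0531]
tcp_rot: [[-1.0, -0.001, -0.001], [-0.001, 1.0, 0.001], [0.001, 0.001, -1.0]]
wrist_force: [-0.6, 0.8, 0.8]
gripper_width: 0.532
```

View pics/w3c.png

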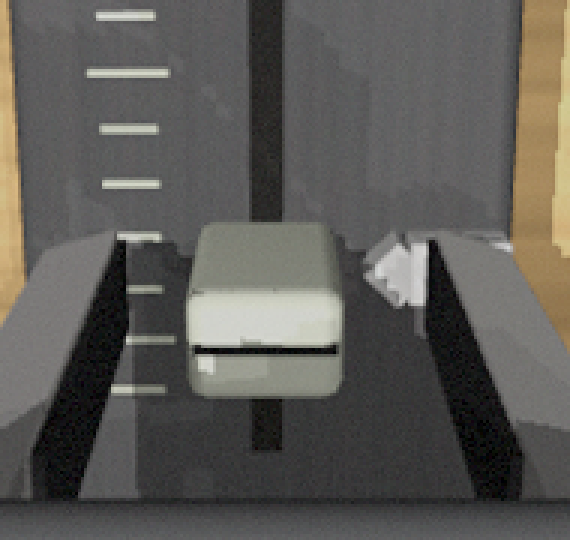

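```bash
python3 -m pendant '0 0 -50 0 60; 0 0 -110 0 60; 15 0 -167 0 60; 48 0 -167 0 60; 48 0 -167 0 60'
python3 - <<'E'
from h import *
im,s=snap("w4");print(s["eef_pos"])
im=cv2.imread("pics/w4.png")
cv2.imwrite("pics/w4c.png",cv2.resize(im[195:295,275:375],None,fx=6,fy=6,interpolation=cv2.INTER_NEAREST))
E
```

```text
time: 5.92
eef_pos: [0.5339, 0.0047, 0.2212]
tcp_rot: [[-1.0, -0.001, -0.001], [-0.001, 1.0, 0.0], [0.001, 0.0, -1.0]]
wrist_force: [0.2, 0.6, 0.9]
gripper_width: 0.602
[0.53389463 0.00466499 0.22119998]
```

View pics/w4c.png

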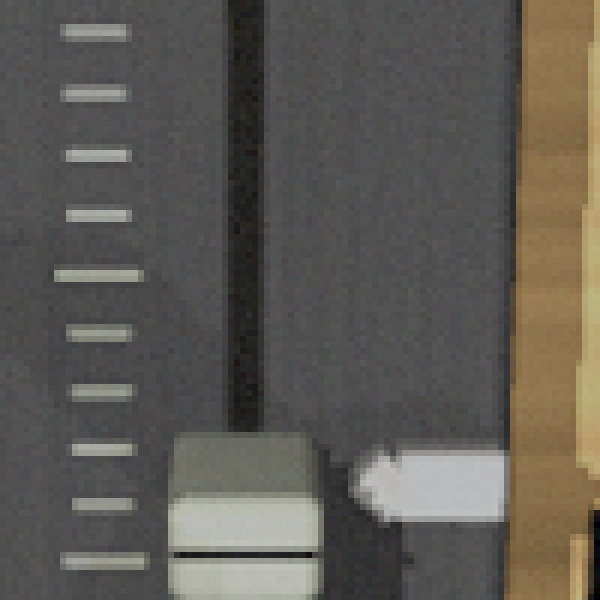

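```bash
python3 - <<'E'
from h import *
im,s=load("pics/w4.npz")
print(cast("wrist",[316,287.2],.077,s),cast("wrist",[345,276],.048,s))
g=im.mean(2);sat=im.max(2)-im.min(2)
plan([.440,-.221,.20],90)
T=np.load("pics/w4.npz");print(T["d"][120:140:5,40:130:10].round(4))
E
```

```text
[[0.58431113 0.00497847 0.077     ]] [[0.58354328 0.03363572 0.048     ]]
shift [  95.5 -225.6   20.7] len 245.9 turn 0.0 q7 1.501 t 5.97
[[0.3812 0.3657 0.3373 0.3371 0.349  0.3652 0.3662 0.3657 0.3662]
 [0.3823 0.3659 0.3385 0.3384 0.3494 0.365  0.3677 0.3678 0.3668]
 [0.3836 0.3679 0.3392 0.339  0.3487 0.3641 0.3681 0.3672 0.3689]
 [0.3852 0.3679 0.3422 0.3405 0.3495 0.3647 0.3688 0.3698 0.3697]]
```

The slider and pointer agree to about 0.8 mm. Next, over the plate.

```bash
python3 -m pendant '19 -45 0 0 60; 38 -90 0 0 60; 57 -135 0 0 60; 76 -180 0 0 60; 95 -225 0 0 60'; python3 -m pendant '0 0 0 0 60; 0 0 0 0 60; 0 0 0 0 60; 0 0 0 0 60; 0 0 0 0 60'
python3 - <<'E'
from h import *
im,s=snap("w5");print(s["eef_pos"])
E
```

```text
time: 6.6
eef_pos: [0.4411, -0.2221, 0.2198]
tcp_rot: [[-1.0, -0.001, -0.0], [-0.001, 1.0, 0.0], [0.0, 0.0, -1.0]]
wrist_force: [1.0, -0.1, 0.2]
gripper_width: 0.599
time: 7.22
eef_pos: [0.4413, -0.2198, 0.2204]
tcp_rot: [[-1.0, -0.002, 0.0], [-0.002, 1.0, 0.0], [-0.0, 0.0, -1.0]]
wrist_force: [0.3, 0.6, -0.1]
gripper_width: 0.601
[ 0.44133776 -0.21984376  0.22044664]
```

View pics/w5.png

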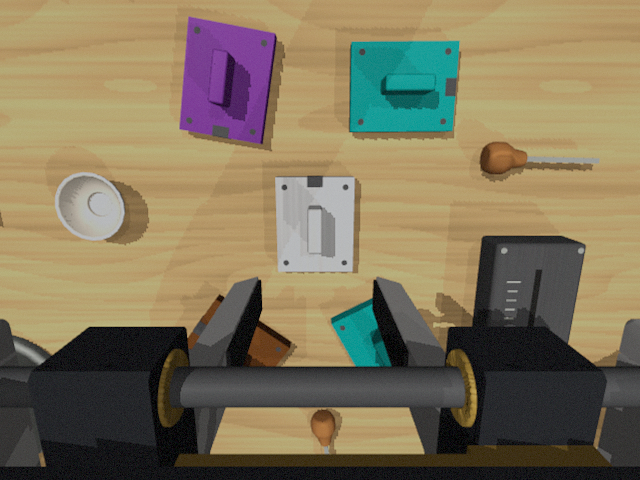

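The aluminium plate spans (276..354, 177..272), with its notch at (315,181) at the top, towards the robot, and its bar around (315,229).

```bash
python3 - <<'E'
from h import *
im,s=load("pics/w5.npz");g=im.mean(2);sat=im.max(2)-im.min(2)
for b in blobs((g>125)&(sat<35),(262,165,368,280),500)[:1]:
    p=cast("wrist",cv2.boxPoints(b[3]),.016,s);print(b[3],p.round(4),p.mean(0));v=np.diff(p,axis=0);print(np.linalg.norm(v,axis=1),np.degrees(np.arctan2(v[:,1],v[:,0])))
for b in blobs((g<85)&(sat<30),(300,172,330,192),10):print("notch",b[:3],cast("wrist",b[1:3],.016,s))
d=np.load("pics/w5.npz")["d"]
# bar: points with height>.035 from depth
c,T=world_T("wrist",s)
v,u=np.mgrid[180:270,280:352];z=d[v,u]
P=np.stack([(u-c["cx"])/c["fx"]*z,-(v-c["cy"])/c["fy"]*z,-z],-1)@T[:3,:3].T+T[:3,3]
m=(P[...,2]>.041)&(P[...,2]<.055);q=P[m];print(m.sum(),q.min(0),q.max(0),q.mean(0))
r=cv2.minAreaRect(q[:,:2].astype(np.float32)*1000);print(r)
ys,xs=np.nonzero(m);print(xs.min()+280,xs.max()+280,ys.min()+180,ys.max()+180)
plan([.4468,-.2215,.021],90)
E
```

```text
((314.5, 224.0), (94.0, 79.0), 90.0) [[ 0.3968 -0.2609  0.016 ]
 [ 0.3967 -0.1813  0.016 ]
 [ 0.4963 -0.1787  0.016 ]
 [ 0.4963 -0.2635  0.016 ]] [ 0.44653503 -0.221104    0.016     ]
[0.07956229 0.09954755 0.08476027] [ 90.06041504   1.47409957 -89.95998313]
notch (130.0, 314.4576923076923, 180.92820512820512) [[ 0.40069712 -0.22113484  0.016     ]]
651 [ 0.42391933 -0.22828433  0.04141184] [ 0.46746475 -0.21461097  0.04818342] [ 0.44485008 -0.22128662  0.04550384]
((445.67767333984375, -221.47891235351562), (43.535057067871094, 13.611510276794434), 0.18945178389549255)
307 321 208 252
shift [ -5.6  -1.5 199.5] len 199.6 turn 0.1 q7 1.987 t 7.28
```

```bash
python3 -m pendant '-5 -1.5 50 0 60; -5 -1.5 105 0 60; -5 -1.5 160 0 60; -5 -1.5 188 0 60; -5 -1.5 199 0 60' 40; python3 -m pendant '0 0 0 0 5; 0 0 0 0 5; 0 0 0 0 5; 0 0 0 0 5; 0 0 0 0 5'
```

```text
time: 7.9
eef_pos: [0.4452, -0.2215, 0.0199]
tcp_rot: [[-1.0, -0.001, -0.002], [-0.001, 1.0, 0.001], [0.002, 0.001, -1.0]]
wrist_force: [-0.2, -0.8, 0.1]
gripper_width: 0.6
time: 8.52
eef_pos: [0.4463, -0.2221, 0.022]
tcp_rot: [[-1.0, -0.001, 0.001], [-0.001, 1.0, -0.0], [-0.001, -0.0, -1.0]]
wrist_force: [0.5, 0.3, 4.3]
gripper_width: 0.146
```

```bash
python3 -m pendant '0 0 -15 0 5; 0 0 -50 0 5; 0 0 -100 0 5; 0 0 -140 0 5; 0 0 -150 0 5'; python3 -c "
from h import *
print(state()['gripper_width'],state()['wrist_force'])
plan([.4627,.2804,.17],82.8)"
```

```text
time: 9.15
eef_pos: [0.447, -0.2225, 0.1739]
tcp_rot: [[-1.0, -0.0, 0.004], [-0.0, 1.0, -0.002], [-0.004, -0.002, -1.0]]
wrist_force: [0.3, -0.0, -4.2]
gripper_width: 0.145
0.1445282518284251 [ 0.29211343 -0.04080949 -4.17082571]
shift [-15.8 502.9   3.1] len 503.2 turn 7.2 q7 1.988 t 9.15
```

```bash
python3 -m pendant '-1 40 0 1 5; -4 90 0 2 5; -6 140 0 3 5; -8 190 0 4 5; -10 240 0 5 5'; python3 -m pendant '-8 50 0 1 5; -15 100 0 2 5; -22 150 0 2.2 5; -27 200 0 2.2 5; -28 230 0 2.2 5';  python3 -c "
from h import *
print(state()['gripper_width'],state()['wrist_force'])
plan([.4627,.2804,.17],82.8)"
```

```text
time: 9.78
eef_pos: [0.4545, 0.0195, 0.1703]
tcp_rot: [[-0.996, 0.088, -0.003], [0.088, 0.996, -0.0], [0.003, -0.001, -1.0]]
wrist_force: [0.9, -0.5, -4.1]
gripper_width: 0.144
time: 10.4
eef_pos: [0.5025, 0.2475, 0.1696]
tcp_rot: [[-0.993, 0.122, -0.003], [0.122, 0.993, -0.0], [0.003, -0.001, -1.0]]
wrist_force: [-0.1, -0.3, -4.2]
gripper_width: 0.146
0.146062782531864 [-0.1483645  -0.25015331 -4.17669793]
shift [43.5 27.8 -0.3] len 51.6 turn 0.2 q7 0.974 t 10.4
```

```bash
python3 -m pendant '15 9 0 0 5; 30 19 0 0 5; 43 28 0 0.2 5; 43 28 0 0.2 5; 43 28 0 0.2 5'; python3 - <<'E'
from h import *
im,s=snap("w6");print(s["eef_pos"]);plan([.4627,.2804,.17],82.8)
E
```

```text
time: 11.02
eef_pos: [0.4652, 0.2771, 0.1717]
tcp_rot: [[-0.992, 0.129, 0.001], [0.129, 0.992, -0.0], [-0.001, -0.0, -1.0]]
wrist_force: [0.1, 0.2, -4.2]
gripper_width: 0.145
[0.46518188 0.27707178 0.171717  ]
shift [3.  3.1 1.7] len 4.6 turn -0.3 q7 0.886 t 11.07
```

View pics/w6.png

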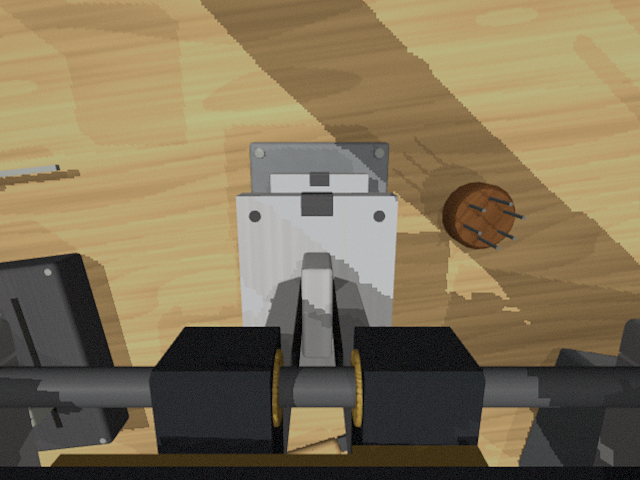

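```bash
python3 - <<'E'
from h import *
im,s=load("pics/w6.npz");g=im.mean(2);sat=im.max(2)-im.min(2)
zt=s["eef_pos"][2]-.006
up=blobs((g<95)&(sat<30),(295,192,340,222),30);lo=blobs((g<95)&(sat<30),(300,170,338,190),30)
print([b[:3] for b in up],[b[:3] for b in lo])
# plate edge rows/cols
for r in(235,250,270):
    row=g[r];print(r,[i for i in range(215,420) if abs(row[i+2]-row[i-2])>45])
for c in(250,270,300,340,370,385):print(c,[i for i in range(160,215) if abs(g[i+2,c]-g[i-2,c])>25])
u=cast("wrist",up[0][1:3],zt,s)[0];l=cast("wrist",lo[0][1:3],.044,s)[0];print(u,l)
print(s["tcp_rot"].T@(u-l)*1000)
E
python3 - <<'E'
import cv2
im=cv2.imread("pics/w6.png");cv2.imwrite("pics/w6c.png",cv2.resize(im[130:330,225:410],None,fx=3,fy=3,interpolation=cv2.INTER_NEAREST))
E
```

```text
[(692.0, 316.9556840077071, 203.46098265895955)] [(232.5, 319.0516129032258, 178.4200716845878)]
235 [395, 396, 397]
250 [394, 395, 396, 397]
270 [329, 330, 353, 354, 355, 393, 394, 395]
250 [191, 192, 193, 194, 195, 196, 197, 198, 210, 211, 212, 213, 214]
270 [173, 174, 175, 191, 192, 194, 195, 196, 197]
300 [172, 173, 174, 175, 191, 192, 193, 195, 196, 197]
340 [172, 173, 174, 175, 176, 191, 192, 193, 195, 196, 197]
370 [168, 169, 170, 171, 176, 177, 178, 179, 193, 194, 195, 196, 197]
385 [181, 182, 183, 194, 195, 196, 197]
[0.41959292 0.28393957 0.165717  ] [0.41696096 0.28616287 0.044     ]
[  -3.01233616   -1.88702529 -121.71386281]
```

View pics/w6c.png

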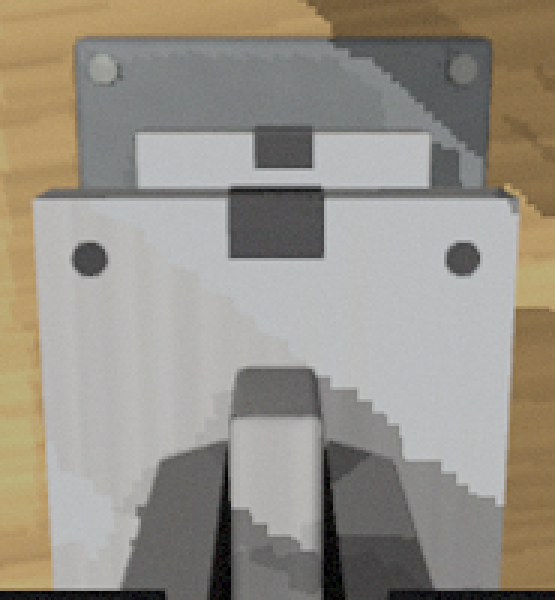

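```bash
python3 -m pendant '1 1 15 0 5; 2 2 30 0 5; 3.5 2.5 48 0 5; 3.5 2.5 62 0 5; 3.5 2.5 62 0 5'; python3 - <<'E'
from h import *
im,s=snap("w7");print(s["eef_pos"]);plan([.4627,.2804,.08],82.8)
g=cv2.imread("pics/w7.png");cv2.imwrite("pics/w7c.png",cv2.resize(g[130:330,225:410],None,fx=3,fy=3,interpolation=cv2.INTER_NEAREST))
E
```

```text
time: 11.7
eef_pos: [0.4605, 0.2801, 0.1078]
tcp_rot: [[-0.992, 0.129, -0.003], [0.129, 0.992, -0.002], [0.002, -0.002, -1.0]]
wrist_force: [1.2, 0.1, -3.9]
gripper_width: 0.144
[0.46049646 0.28005095 0.10783807]
shift [-1.6  0.2 28.7] len 28.8 turn -0.2 q7 0.882 t 11.75
```

View pics/w7c.png

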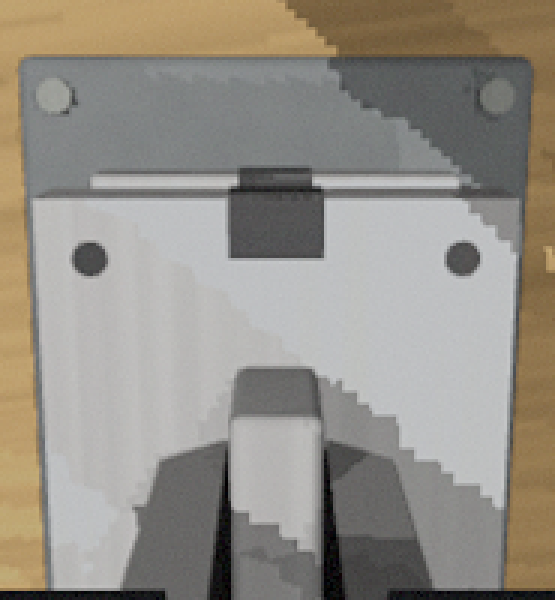

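```bash
python3 - <<'E'
from h import *
im,s=load("pics/w7.npz");g=im.mean(2)
for c in (262,270,285,345,360,370):print(c,g[180:200,c].astype(int))
s["tcp_rot"]=s["tcp_rot"]
for rl,ru in((187.5,196),(188,196),(187,196.3)):
    u=cast("wrist",[317,ru],s["eef_pos"][2]-.006,s)[0];l=cast("wrist",[316.7,rl],.044,s)[0]
    print(u,l,s["tcp_rot"].T@(u-l)*1000)
im,s=load("pics/w6.npz")
u=cast("wrist",[317,196],s["eef_pos"][2]-.006,s)[0];l=cast("wrist",[319,174],.044,s)[0]
print(u,l,s["tcp_rot"].T@(u-l)*1000)
print(np.array(s["tcp_rot"]).round(4))
E
```

```text
262 [130 130 133 129 132 133 118 101 146 177 188 190 167 118 102 114 171 195
 192 192]
270 [132 129 132 127 130 133 119  98 148 181 187 193 168 114 104 117 174 196
 191 192]
285 [130 131 129 128 131 128 119 100 150 183 189 194 167 117 105 117 172 193
 192 191]
345 [126 126 127 123 124 125 117 102 145 181 192 195 160 101 103 115 170 193
 192 188]
360 [138 141 137 137 138 137 130 113 140 183 193 196 161  99 103 119 172 193
 191 192]
370 [140 138 138 139 139 141 128 110 137 178 191 197 161 100 101 119 173 194
 191 191]
[0.41124952 0.28736638 0.10183807] [0.41265674 0.28695984 0.044     ] [  1.59060473   0.09401639 -57.83466854]
[0.41124952 0.28736638 0.10183807] [0.41297325 0.28691859 0.044     ] [  1.90979713   0.09424195 -57.83388087]
[0.41139585 0.28734734 0.10183807] [0.41234042 0.28700106 0.044     ] [  1.12406503   0.09371568 -57.83581988]
[0.41594283 0.28444071 0.165717  ] [0.41347682 0.28657361 0.044     ] [  -2.83608409   -1.81884746 -121.71404197]
[[-9.916e-01  1.294e-01  9.000e-04]
 [ 1.294e-01  9.916e-01 -3.000e-04]
 [-9.000e-04 -2.000e-04 -1.000e+00]]
```

```bash
python3 -m pendant '-1.5 0 10 0 5; -1.5 0 20 0 5; -1.5 0 29 0 5; -1.5 0 29 0 5; -1.5 0 29 0 5'; python3 - <<'E'
from h import *
im,s=snap("w8");print(s["eef_pos"],s["wrist_force"]);plan([.4627,.2804,.075],82.8)
g=cv2.imread("pics/w8.png");cv2.imwrite("pics/w8c.png",cv2.resize(g[130:330,225:410],None,fx=3,fy=3,interpolation=cv2.INTER_NEAREST))
E
```

```text
time: 12.38
eef_pos: [0.463, 0.2807, 0.0805]
tcp_rot: [[-0.992, 0.128, 0.0], [0.128, 0.992, 0.0], [-0.0, 0.0, -1.0]]
wrist_force: [0.5, 0.1, -5.1]
gripper_width: 0.147
[0.46302742 0.28070943 0.08051371] [ 0.54968593  0.14223955 -5.07244307]
shift [ 0.4 -0.4  5.7] len 5.7 turn -0.2 q7 0.886 t 12.43
```

View pics/w8c.png

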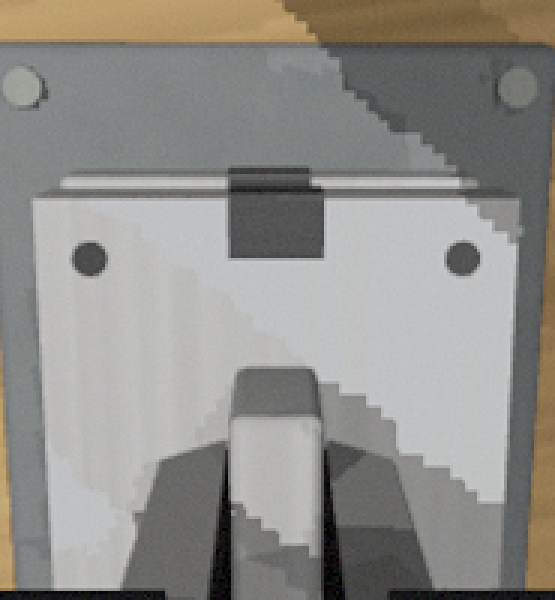

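```bash
python3 - <<'E'
from h import *
im,s=load("pics/w8.npz");g=im.mean(2)
for c in (262,285,345,370):print(c,g[180:200,c].astype(int))
for r in (190,):print([ (i,int(g[r,i])) for i in list(range(240,252))+list(range(378,392))])
u=cast("wrist",[317,196],s["eef_pos"][2]-.006,s)[0];l=cast("wrist",[315,187],.044,s)[0]
print(u,l,s["tcp_rot"].T@(u-l)*1000)
# predicted
R=s["tcp_rot"]
d=np.array([-.4627+.463,0,0])
E
```

```text
262 [133 128 130 130 135 134 122 107 123 167 189 192 168 116 104 115 174 198
 193 193]
285 [129 132 129 131 128 131 120 109 124 165 188 194 171 117 105 118 175 195
 196 193]
345 [127 127 128 127 128 128 117 106 119 167 192 195 159 100 104 118 174 195
 194 192]
370 [ 94 120 140 140 139 141 128 114 116 165 191 197 165 100 105 117 175 194
 195 194]
[(240, 133), (241, 130), (242, 130), (243, 135), (244, 130), (245, 157), (246, 182), (247, 187), (248, 190), (249, 192), (250, 188), (251, 190), (378, 160), (379, 131), (380, 135), (381, 141), (382, 138), (383, 130), (384, 108), (385, 91), (386, 96), (387, 92), (388, 92), (389, 95), (390, 88), (391, 91)]
[0.41378165 0.2880325  0.07451371] [0.41225242 0.28713992 0.044     ] [ -1.40588636   1.08643706 -30.51335477]
```

```bash
python3 -m pendant '0.5 -0.9 0 0 5; 0.5 -0.9 2 0 5; 0.5 -0.9 4 0 5; 0.5 -0.9 6 0 5; 0.5 -0.9 6 0 5'; python3 -m pendant '0 0 1 0 5; 0 0 2 0 5; 0 0 3 0 5; 0 0 3 0 5; 0 0 3 0 5'
```

```text
time: 13.05
eef_pos: [0.4622, 0.2797, 0.0742]
tcp_rot: [[-0.992, 0.128, -0.0], [0.128, 0.992, -0.0], [0.0, -0.0, -1.0]]
wrist_force: [-0.8, -0.1, -3.8]
gripper_width: 0.145
time: 13.68
eef_pos: [0.4623, 0.2798, 0.0715]
tcp_rot: [[-0.992, 0.128, 0.0], [0.128, 0.992, 0.0], [-0.0, 0.0, -1.0]]
wrist_force: [0.6, -0.2, -4.0]
gripper_width: 0.148
```

```bash
python3 -m pendant '0 0 1.5 0 5; 0 0 3 0 5; 0 0 4.5 0 5; 0 0 5.5 0 5; 0 0 5.5 0 5'; python3 -m pendant '0 0 0 0 5; 0 0 0 0 5; 0 0 0 0 5; 0 0 0 0 5; 0 0 0 0 5'
```

```text
time: 14.3
eef_pos: [0.4623, 0.2798, 0.066]
tcp_rot: [[-0.992, 0.129, -0.0], [0.129, 0.992, 0.0], [0.0, 0.0, -1.0]]
wrist_force: [-0.5, -0.5, -3.0]
gripper_width: 0.146
time: 14.92
eef_pos: [0.4623, 0.2798, 0.066]
tcp_rot: [[-0.992, 0.128, -0.0], [0.128, 0.992, 0.0], [0.0, 0.0, -1.0]]
wrist_force: [-1.7, -0.5, -2.5]
gripper_width: 0.147
```

```bash
python3 -m pendant '0 0 1 0 5; 0 0 2 0 5; 0 0 2 0 5; 0 0 2 0 5; 0 0 2 0 5'; python3 - <<'E'
from h import *
im,s=snap("w9");print(s["eef_pos"],s["wrist_force"])
g=cv2.imread("pics/w9.png");cv2.imwrite("pics/w9c.png",cv2.resize(g[130:330,225:410],None,fx=3,fy=3,interpolation=cv2.INTER_NEAREST))
E
```

```text
time: 15.55
eef_pos: [0.4623, 0.2798, 0.064]
tcp_rot: [[-0.992, 0.128, -0.0], [0.128, 0.992, 0.0], [0.0, 0.0, -1.0]]
wrist_force: [-1.7, -1.4, 3.3]
gripper_width: 0.144
[0.46228597 0.27978094 0.06404367] [-1.72940101 -1.3634702   3.26323984]
```

View pics/w9c.png

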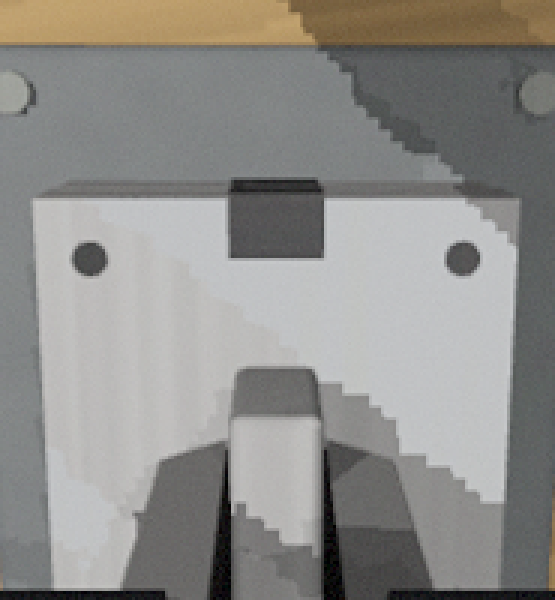

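```bash
python3 -m pendant '0 0 1.5 0 5; 0 0 3 0 5; 0 0 4.5 0 5; 0 0 5.5 0 5; 0 0 5.5 0 5'; python3 -m pendant '0 0 0.5 0 5; 0 0 1 0 5; 0 0 1 0 5; 0 0 1 0 5; 0 0 1 0 5'
```

```text
time: 16.23
eef_pos: [0.4623, 0.2798, 0.0586]
tcp_rot: [[-0.992, 0.128, -0.0], [0.128, 0.992, 0.0], [0.0, 0.0, -1.0]]
wrist_force: [-3.0, -1.1, 7.5]
gripper_width: 0.146
time: 16.85
eef_pos: [0.4623, 0.2798, 0.058]
tcp_rot: [[-0.992, 0.129, 0.0], [0.129, 0.992, 0.0], [-0.0, 0.0, -1.0]]
wrist_force: [-3.3, -1.1, 9.8]
gripper_width: 0.149
```

```bash
python3 -m pendant '0 0 0.5 0 5; 0 0 1 0 5; 0 0 1 0 5; 0 0 1 0 5; 0 0 1 0 5'; python3 - <<'E'
from h import *
im,s=snap("w10");print(s["eef_pos"],s["wrist_force"])
g=cv2.imread("pics/w10.png");a=cv2.resize(g[130:330,225:410],None,fx=2,fy=2)
im,d=get_image("scene");cv2.imwrite("pics/scene2.png",im[:,:,::-1]);np.save("pics/scene2.npy",im)
b=cv2.resize(im[170:270,380:500,::-1],None,fx=3.3,fy=3.3,interpolation=cv2.INTER_CUBIC)
o=np.zeros((400,790,3),np.uint8);o[:400,:370]=a;o[:b.shape[0],375:375+b.shape[1]]=b;cv2.imwrite("pics/f1.png",o)
# relative rows
im,s=load("pics/w10.npz");g=im.mean(2)
for c in (262,285,345,370):print(c,g[183:200,c].astype(int))
E
```

```text
time: 17.48
eef_pos: [0.4623, 0.2798, 0.0579]
tcp_rot: [[-0.992, 0.129, 0.0], [0.129, 0.992, 0.0], [-0.0, 0.0, -1.0]]
wrist_force: [-5.3, -3.4, 18.0]
gripper_width: 0.145
[0.46227288 0.27976525 0.05790577] [-5.32026072 -3.42216785 17.96240911]
262 [134 134 133 131 132 134 131 120 107 119 113 108 112 170 198 195 194]
285 [134 130 128 129 132 132 128 114 109 119 113 110 121 175 197 193 194]
345 [128 132 130 129 129 131 128 115 110 109 106 104 117 175 195 195 192]
370 [ 84  77 114 129 128 130 134 117 107 109 106 105 122 175 197 194 195]
```

View pics/f1.png

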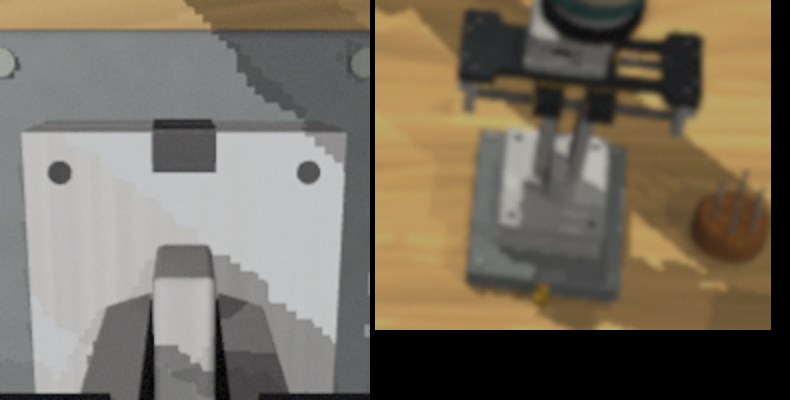

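View pics/scene2.png

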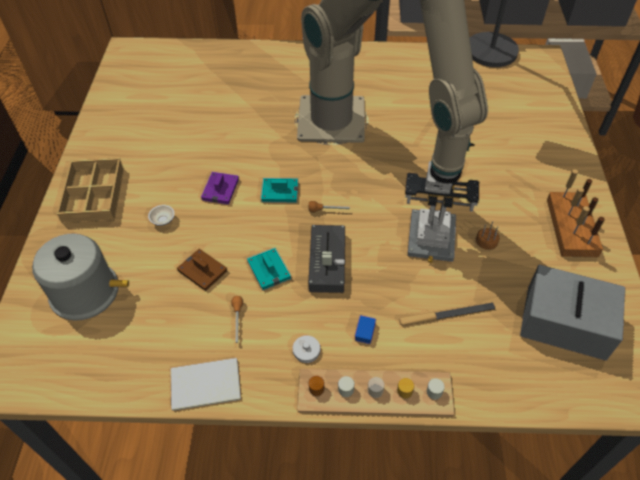

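```bash
python3 -c "
from h import *
s=state();print(s['time'],s['eef_pos'],s['wrist_force'],s['gripper_width']);print(hand_in())"
```

```text
17.575 [0.46230803 0.27975301 0.05793609] [-5.34558948 -3.74211916 17.88910013] 0.1455155996907769
the job is handed in; nothing more can be done
None
```

I set the slider, seated the upper mould half on its pin, pressed it to its stop, and handed in at 17.6 s while still holding it down. The hand-in gave no verdict.

- **Slider:** I gripped it, moved it 60 mm along the track and let go. The wrist image afterwards put it 0.8 mm from the pointer along the track, against a limit of 5 mm.
- **Seating:** I laid the aluminium half over the lower half with the notch marks together and the edges in line. It went over the pin without any searching. It came to rest with the fingertips at z ≈ 0.066 m, the height expected when fully down.
- **Pressing:** At hand-in the fingertips were at z = 0.058 m, which is about 8 mm of press, with about 18 N upward at the wrist. The last 1 mm commanded moved the tool only 0.1 mm while the force rose from 10 to 18 N, so the lower half is on its stop.
- **Other parts:** The final scene picture shows the other tools and parts where they began.

**Small disagreements:**
- The last two alignment estimates, from the arm's pose and from the wrist image, differed by about 0.7 mm, so I corrected by a value in between.
- A side force of about 6 N remains at the wrist. I put this down to the tool being slightly off the pin's axis, within the socket's 1 mm of play all round.

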